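# Locate a cover plate against its stops and latch it

## Task

Slide the flat aluminium cover plate along the bed of the fixture, always lying flat on it and never lifted, until its far edge is fully against both rear stop buttons and its left edge against the side stop button. Then swing the latch by its knob fully closed across the plate's near edge, leave the plate square against its stops, and do not disturb the spring, the cam bucket or the ratchet lying beside the fixture.

Things in the scene. Friction and masses are not known exactly. Their poses are not given: they have to be found in the camera images.
- fixture: Locating fixture, fixed: dark flat steel bed 12 mm thick lying on the bench, spanning x -140..140, y -140..100 mm in its frame (origin at bench height, x far from the robot, y left, z up). Three steel stop buttons, 16 mm diameter, stand 14 mm above the bed: two rear at x=108, y=+40 and -40; one side at x=55, y=68. A plate that is home has its far edge at x=100, left edge at y=60.
- nest (a point): Point on the bed's top (fixture frame x=55, y=0, z=12 mm) where the cover plate's origin lies when the plate touches all three stops; axes as the fixture's.
- cover_plate: Loose rectangular aluminium plate, 90 (x) x 120 (y) x 10 mm, about 0.35 kg, 36 mm through port in the middle, four 9 mm bolt holes; too wide to grip across, so pushed by its edges. Origin: centre of its underside, z up. Starts on the near part of the bed, turned a little, short of the rear stops and right of the side stop. Home: axes parallel to the fixture's.
- swing_latch (a joint): Latch angle (rad), vertical pivot left on the bed, positive counter-clockwise from above. 0: arm points to the fixture's -x, clear of the plate's path; starts between 0 and -0.5 (swung outward, left). +1.57: end stop, fully closed, arm points to the fixture's -y, 1.5 mm in front of the near edge of a plate that is home. Stays where left; light friction.
- latch_pivot (a point): The latch's pivot, at fixture x=0.5, y=85, z=12 mm (on the bed's top). The steel arm is 16 mm wide, reaches 88 mm from the pivot, its upper face 11 mm above the bed.
- latch_knob (a point): Grip point of the latch's upright round black knob: 18 mm diameter, 78 mm from the pivot; the knob runs from 18 to 40 mm above the bed, this point is 28 mm above the bed, on its axis.
- valve_spring_1: Bystander, leave alone: dark coil spring standing upright left of the fixture, 27 mm diameter, 43 mm high; origin at the centre of its underside.
- bucket_1: Bystander, leave alone: plain grey steel cam bucket (cylinder), 28 mm diameter, 22 mm high, left of the fixture; origin at the centre of its underside.
- ratchet: Bystander, leave alone: ratchet handle lying right of the fixture, 30 x 164 x 26 mm, long along its own y; origin at the centre of its underside.

How it is judged:
By the outcome, as a careful person would: the job done as asked, in the order asked, and still so for the second after the job is handed in, with the robot touching nothing.
It also fails if it takes over 58 s, if anything falls off the work surface, if the arm or the gripper's body presses on something with over 40 N, if the wrist force passes 120 N, or if a joint passes its speed limit or range.

## Robot

A 6-joint arm with a two-finger parallel gripper is mounted at the origin on a cart in front of the work surface, level with it; the furniture and walls round the work are solid. World frame = base frame: x ahead of the robot, y to its left, z up, the work surface at z = 0. Lengths are in m, angles in rad, forces in N, time in s.
With the tool pointing down it reaches from about 0.3 to 0.825 m from the base axis. Payload 5.4 kg.
Tool frame: the origin (TCP) lies at the very end of the fingers, on their centre line; the grasp point (between the pads) lies 19 mm behind it; z points along the fingers, y is the line along which they close (so a half turn about z gives the same grasp; the last joint's range is limited). The gripper opens to 92 mm and grips with 3 to 60 N. Pads are 20 mm wide; open, the fingers measure 128 mm over their backs; the gripper's body (75 mm by 189 mm) begins 69 mm behind the grasp point.
Start: joints at [0.951, 0.158, 1.597, -0, 1.386, -0.21], TCP at [0.229, 0.527, 0.215] pointing down, gripper open.
Joint ranges: [-2.91, 2.91], [-0.94, 2.29], [0.18, 2.7], [-1.29, 4.43], [0.17, 2.64], [-3, 3]. Speed limits (rad/s): [2.57, 2.57, 3.14, 3.14, 3.14, 3.14].

## Interface

Orientations are given as a rotation vector (axis times angle).
In Python, from workcell import bot gives the robot as it stands. Calls block until the motion is done:
- bot.goto(position, orientation): joint-space move of the TCP to a pose.
- bot.line_to(position, rot=None, max_speed=0.15): straight line of the TCP; rot=None keeps the orientation; max_speed is the mean speed in m/s.
- bot.set_joints(angles): joint-space move.
- bot.set_gripper(opening, newtons=None): opening from 0.0 (shut) to 1.0 (fully open); newtons is the grip in N (None keeps the last); returns when the fingers have stopped.
- bot.hold(seconds).
- bot.inverse_kinematics(position, orientation): joint angles nearest the present ones, or None.
- bot.read_camera(name): name is "scene" or "top"; returns a dict with "pixels" (400x640x3 uint8, blue, green, red), "fx", "fy", "cx", "cy" (pixels), "R" (3x3) and "t" (3): a world point X has camera coordinates R X + t. Camera axes: x right, y down, z forward; pixel columns grow to the right and rows downward; lengths in m; the calibration is good to about 2 mm. A picture is of the moment at which its call begins. There is no depth.
A pose or a line that the arm cannot do raises bot.MotionError and nothing moves.
- bot.job_done(): hands the job in; it is judged then, once.
Readings, each from a call of its own:
- bot.current_clock(): time.
- bot.current_joints(): joint angles.
- bot.current_joint_vel(): joint speeds.
- bot.current_effort(): joint torques, N m.
- bot.current_ee_pos(): TCP position.
- bot.current_tool_rot(): TCP orientation.
- bot.current_contact_force(): force on the tool from outside, world axes, zero at the start.
- bot.current_ft_torque(): the same for the moment, N m.
- bot.current_opening(): opening from 0.0 (shut) to 1.0 (fully open).
- bot.current_grip_force(): force on a finger pad.
Only numpy, scipy, OpenCV 4.12 (cv2) and the standard library are available. Lean on these libraries where they do the work, as an engineer would, in place of code of your own. Each camera call takes 0.05 s, during which the arm holds its last target. There are 200 camera calls.

## Working session

There is one attempt and no reset: what is moved stays moved. The work goes in short steps, each a Python script; the robot and the scene stay as the last script left them, time stands still between calls to the robot, and variables do not carry over. Pictures are saved under pics/ and viewed, at most 10 in all, crops included, and the job is handed in when it is done.

```bash
ls; mkdir -p pics; python3 - <<'E'
from workcell import bot
import cv2
for n in("top","scene"):
    c=bot.read_camera(n);cv2.imwrite(f"pics/{n}0.png",c["pixels"]);print(n,c["fx"],c["cx"],c["cy"],c["R"],c["t"])
print(bot.current_clock(),bot.current_tool_rot(),bot.current_ee_pos())
E
```

```text
pics
top 401.7195424296336 323.38716248157897 200.37284340861578 [[-0.00836043 -0.99978965  0.0187283 ]
 [-0.99094761  0.00577403 -0.13412493]
 [ 0.13398858 -0.01968011 -0.99078744]] [-0.03639525  0.55930838  1.00851004]
scene 439.30313562749575 325.54933010054555 198.9640337758732 [[ 0.84537992 -0.53416414  0.00121213]
 [-0.40158703 -0.63705349 -0.65794431]
 [ 0.35222245  0.55572612 -0.75306562]] [-0.49003447  0.25912423  0.8071569 ]
0.1 [-6.39032693e-01 -3.07525065e+00  2.40057708e-03] [0.22878545 0.5269181  0.21373892]
```

View pics/top0.png

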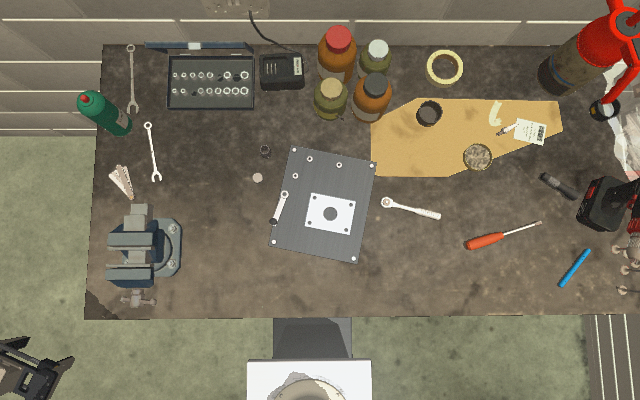

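View pics/scene0.png

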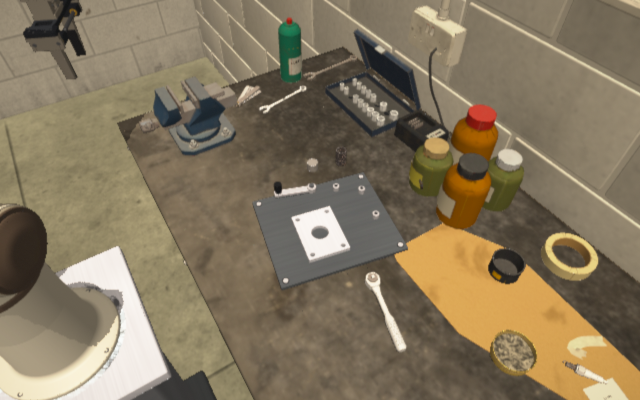

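The top view shows the bed with corners near (293,148), (376,163), (355,262) and (270,243), and buttons near (310,159), (339,165) and (295,176). The white plate is near (330,212), the latch pivot near (285,194) and the knob near (274,221). Next I'll take an enlarged crop and list the blobs.

```bash
cat > h.py <<'E'
import numpy as np,cv2
def ray(c,uv,z):
    d=c["R"].T@np.array([(uv[0]-c["cx"])/c["fx"],(uv[1]-c["cy"])/c["fy"],1]);o=-c["R"].T@c["t"]
    return (o+d*(z-o[2])/d[2])[:2]
def proj(c,X):
    p=c["R"]@np.asarray(X)+c["t"];return np.array([c["fx"]*p[0]/p[2]+c["cx"],c["fy"]*p[1]/p[2]+c["cy"]])
E
python3 - <<'E'
from workcell import bot
import cv2,numpy as np
from h import *
W={"top":(245,130,460,275),"scene":(245,140,415,360)}
for n,(a,b,c2,d) in W.items():
    c=bot.read_camera(n);im=c["pixels"][b:d,a:c2]
    k=3.7 if n=="top" else 2.7
    cv2.imwrite(f"pics/{n}1.png",cv2.resize(im,None,fx=k,fy=k,interpolation=cv2.INTER_CUBIC))
    g=im.min(2);m=(g>130).astype(np.uint8)
    N,L,S,C=cv2.connectedComponentsWithStats(m)
    print(n)
    for i in range(1,N):
        if S[i,4]>4: print(S[i,4],(C[i]+[a,b]).round(1),S[i,2:4])
E
```

```text
top
14 [293.8 149.4] [5 4]
27 [309.4 158.4] [6 6]
24 [338.8 164.5] [6 6]
14 [371.2 165.4] [5 4]
70 [257.1 177.2] [ 9 10]
28 [294.8 175.2] [6 7]
183 [280.4 204.3] [16 31]
1483 [329.8 213. ] [52 43]
367 [409.4 208.3] [60 23]
5 [274.6 225. ] [4 3]
17 [273.4 241.5] [5 4]
10 [340.9 242.7] [5 4]
7 [335.6 244.4] [3 4]
14 [339.6 251.1] [4 9]
6 [346.2 249.2] [2 5]
7 [347.1 258. ] [2 7]
21 [353.1 257.8] [5 6]
5 [331.8 257.2] [4 2]
5 [343.4 259.4] [4 2]
scene
60 [312.  162.2] [11  9]
12 [360.5 176. ] [4 3]
32 [335.5 185.8] [6 7]
235 [295.5 190.3] [42 13]
30 [361.  188.5] [7 6]
15 [258.4 203.4] [4 4]
1954 [320.1 233.3] [59 56]
38 [375.4 213.3] [8 8]
21 [400. 244.] [5 5]
699 [385.9 311.4] [41 79]
22 [285.1 279.9] [5 5]
```

View pics/top1.png

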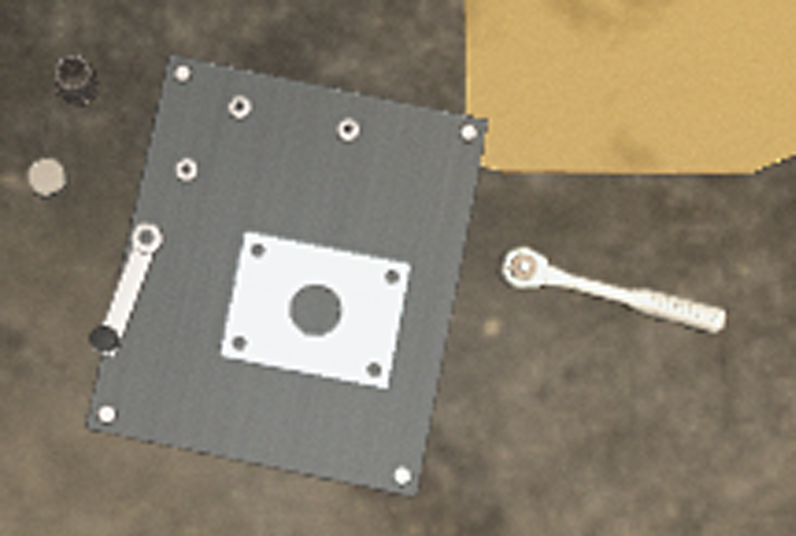

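View pics/scene1.png

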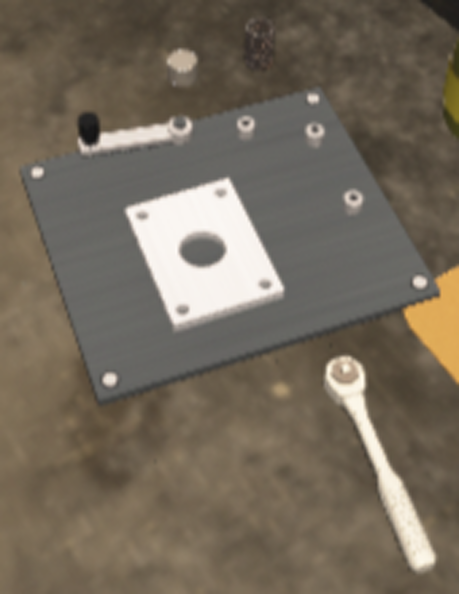

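The crops confirm the layout: white plate with four holes, latch swung slightly outward with its knob at top px (273,221), spring and bucket to the left, ratchet to the right. Next I'll compute the poses from both views.

```bash
cat >> h.py <<'E'
from scipy.optimize import least_squares
def T(p,q):
    c,s=np.cos(p[2]),np.sin(p[2]);return np.array([p[0]+c*q[0]-s*q[1],p[1]+s*q[0]+c*q[1]])
def plate(c,win):
    a,b,c2,d=win;g=c["pixels"][b:d,a:c2].min(2)
    N,L,S,C=cv2.connectedComponentsWithStats((g>130).astype(np.uint8))
    i=1+np.argmax(S[1:,4]);m=(L==i).astype(np.uint8)
    ct=max(cv2.findContours(m,0,1)[0],key=cv2.contourArea)[:,0]+[a,b]
    P=np.array([ray(c,u,.022) for u in ct])
    r=cv2.minAreaRect((P*1000).astype(np.float32));return r
E
python3 - <<'E'
from workcell import bot
from h import *
ct,cs=bot.read_camera("top"),bot.read_camera("scene")
B=[(108,40),(108,-40),(55,68)]
Bt=[(309.4,158.4),(338.8,164.5),(294.8,175.2)];Bs=[(361,186.5),(375.4,211.5),(335.5,184)]
St=[(293.8,149.4),(371.2,165.4),(353.1,257.8),(273.4,241.5)];Ss=[(360.5,176),(400,244),(285.1,279.9),(258.4,203.4)]
sg=[(1,1),(1,-1),(-1,-1),(-1,1)]
for nm,c,S_,B_ in(("top",ct,St,Bt),("scene",cs,Ss,Bs)):
    mb=[ray(c,u,.026) for u in B_];ms=[ray(c,u,.013) for u in S_]
    def f(p,both=True):
        r=[T(p,np.array(b)/1e3)-m for b,m in zip(B,mb)]
        r+=[T(p,(a*(.14-p[3]),-.02+b*(.12-p[3])))-m for (a,b),m in zip(sg,ms)]
        return np.ravel(r)
    s=least_squares(f,[.5,0,-.2,.01]);print(nm,s.x.round(4),"res mm",(s.fun*1e3).round(1))
    print(plate(c,(290,180,370,250) if nm=="top" else (280,200,360,270)))
    hsv=c["pixels"].max(2);k=(262,210,290,232) if nm=="top" else (268,178,290,198)
    w=hsv[k[1]:k[3],k[0]:k[2]];N,L,Q,C=cv2.connectedComponentsWithStats((w<50).astype(np.uint8))
    i=1+np.argmax(Q[1:,4]);uv=C[i]+k[:2];print("knob px",uv,Q[i]);K=ray(c,uv,.050 if nm=="top" else .041)
    p=s.x;pv=T(p,(.0005,.085));d=K-pv;print("knob",K,"r",np.hypot(*d),"ang",(np.arctan2(d[1],d[0])-p[2]-np.pi+np.pi)%(2*np.pi)-np.pi)
E
```

```text
top [ 0.5601 -0.0203 -0.2122  0.0132] res mm [ 0.1  0.2  0.2  0.4 -0.3 -0.2  0.  -0.4  0.2  0.1 -0.5 -0.   0.3 -0.1]
((527.72802734375, -57.03007507324219), (123.34062194824219, 93.0421142578125), 78.284912109375)Traceback (most recent call last):
  File "<stdin>", line 18, in <module>
    return _wrapfunc(a, 'argmax', axis=axis, out=out, **kwds)
    return bound(*args, **kwds)
ValueError: attempt to get argmax of an empty sequence
```

```bash
python3 - <<'E'
from workcell import bot
from h import *
ct,cs=bot.read_camera("top"),bot.read_camera("scene")
B=[(108,40),(108,-40),(55,68)];Bs=[(361,186.5),(375.4,211.5),(335.5,184)];Ss=[(360.5,176),(400,244),(285.1,279.9),(258.4,203.4)]
sg=[(1,1),(1,-1),(-1,-1),(-1,1)]
c=cs;mb=[ray(c,u,.026) for u in Bs];ms=[ray(c,u,.013) for u in Ss]
def f(p):
    r=[T(p,np.array(b)/1e3)-m for b,m in zip(B,mb)]+[T(p,(a*(.14-p[3]),-.02+b*(.12-p[3])))-m for (a,b),m in zip(sg,ms)]
    return np.ravel(r)
s=least_squares(f,[.5,0,-.2,.01]);print(s.x.round(4),"res mm",(s.fun*1e3).round(1))
print(plate(c,(280,200,360,270)))
p=[.5601,-.0203,-.2122]
for c,k,z in((ct,(266,212,284,230),.052),(cs,(270,178,286,196),.041)):
    w=c["pixels"].max(2)[k[1]:k[3],k[0]:k[2]];print(w.min())
    N,L,Q,C=cv2.connectedComponentsWithStats((w<w.min()+25).astype(np.uint8))
    i=1+np.argmax(Q[1:,4]);uv=C[i]+k[:2];K=ray(c,uv,z)
    d=K-T(p,(.0005,.085));print("knob px",uv,Q[i],K,"r",np.hypot(*d),"ang",(np.arctan2(d[1],d[0])-p[2])%(2*np.pi)-np.pi)
q=np.array([.5277,-.0570])-p[:2];cc,ss=np.cos(p[2]),np.sin(p[2]);print("plate in fixture",cc*q[0]+ss*q[1],-ss*q[0]+cc*q[1])
E
```

```text
[ 0.5616 -0.0197 -0.2089  0.0129] res mm [-1.3 -1.9 -1.1 -1.3 -1.3 -1.9  0.4  1.8  1.3  1.5  1.4  0.5  0.6  1.1]
((527.4320068359375, -59.76060485839844), (128.04119873046875, 93.64559173583984), 78.60833740234375)
60
knob px [272.42857143 220.85714286] [ 3  6  9  7 35] [0.50526815 0.09013134] r 0.07819638536856846 ang -0.14638785866118909
23
knob px [277.52459016 187.08196721] [ 4  4  8 11 61] [0.50562329 0.08827687] r 0.07722982821289935 ang -0.12551514139690934
plate in fixture -0.023943839979413503 -0.042700615066299054
```

```bash
cat >> h.py <<'E'
from scipy.spatial.transform import Rotation as Ro
from workcell import bot
F=[.5601,-.0203,-.2122]
def rv(a): # tool down, tool y at fixture-frame angle a
    a+=F[2];y=np.array([np.cos(a),np.sin(a),0]);z=np.array([0,0,-1.])
    return Ro.from_matrix(np.c_[np.cross(y,z),y,z]).as_rotvec()
def P(x,y,z): return np.r_[T(F,(x,y)),z]
def ff():
    f=np.array(bot.current_contact_force());c,s=np.cos(F[2]),np.sin(F[2]);return np.array([c*f[0]+s*f[1],-s*f[0]+c*f[1],f[2]])
def L(x,y,z,v=.12,rot=None): bot.line_to(P(x,y,z),rot,max_speed=v)
def seat(x,y,z,dx,dy,base,n,lim=8):
    for i in range(n):
        x+=dx;y+=dy;L(x,y,z,.02);f=(ff()-base)
        if abs(f[0]*(dx!=0)+f[1]*(dy!=0))>lim: break
    print("seat",i,x,y,f.round(1),"t",bot.current_clock());return x,y
E
python3 - <<'E'
from h import *
bot.set_gripper(.42)
bot.goto(P(-.024,-.124,.09),rv(0));print(bot.current_joints(),bot.current_clock())
L(-.024,-.124,.0155);b=ff();print(b)
L(-.024,-.074,.0155,.08);print(ff()-b,bot.current_ee_pos())
f=ff()-b
c=bot.read_camera("top");cv2.imwrite("pics/t2.png",cv2.resize(c["pixels"][130:275,245:460],None,fx=3,fy=3))
print(bot.current_clock())
E
```

```text
[-4.88865152e-01  1.72616193e-01  1.84145635e+00  1.84577666e-04
  1.12730261e+00 -2.77887062e-01] 3.8917
[-0.06564531 -0.27266905  0.26680051]
[ 0.17767603  0.4868596  -0.25208423] [ 0.52043027 -0.08659145  0.01487041]
5.4917
```

View pics/t2.png

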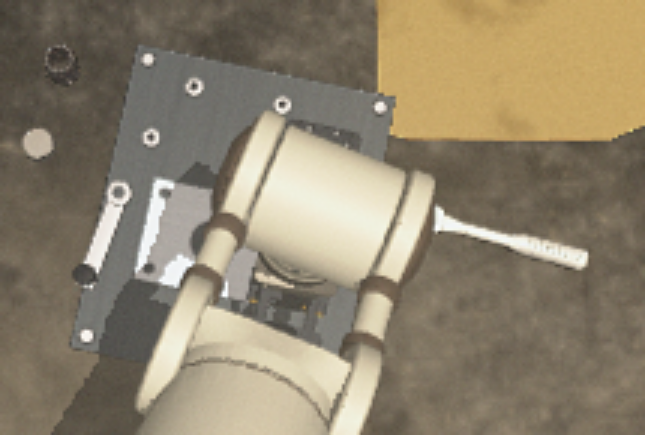

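The plate followed the push: its far-left corner is now near full-frame px (297,189), and nothing else has moved. Next I'll retract, regrip behind the near edge and push in +x.

```bash
python3 - <<'E'
from h import *
def inv(w):
    q=np.array(w)-F[:2];c,s=np.cos(F[2]),np.sin(F[2]);return np.array([c*q[0]+s*q[1],-s*q[0]+c*q[1]])
c=bot.read_camera("top");print("corners L far/near",inv(ray(c,(296.7,189.3),.022)),inv(ray(c,(245+135/3,130+278/3),.022)))
L(-.024,-.095,.0155);L(-.024,-.095,.06)
bot.set_gripper(.6)
bot.goto(P(-.092,-.003,.06),rv(np.pi/2));print(bot.current_joints(),bot.current_clock())
c=bot.read_camera("scene");cv2.imwrite("pics/s3.png",cv2.resize(c["pixels"][100:360,215:440],None,fx=2.2,fy=2.2))
E
```

```text
corners L far/near [0.0198855  0.05558831] [-0.07032451  0.05405219]
[-2.66650498e-01  7.31237976e-02  2.02034404e+00 -6.85447861e-05
  1.04776866e+00 -1.62416812e+00] 8.0917
```

View pics/s3.png

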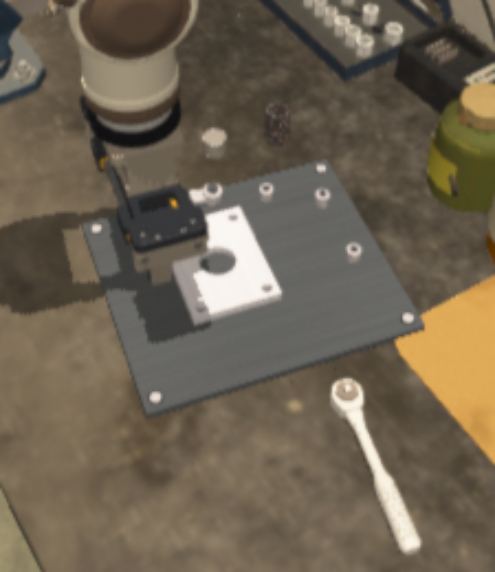

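The scene view shows the gripper behind the near edge, with the plate nearly square and right of the side stop, and no bystander moved. Next come the +x push, the +y seat, and a final +x seat.

```bash
python3 - <<'E'
from h import *
L(-.092,-.003,.0155,.08);b=ff()
L(-.006,-.003,.0155,.08);print(b.round(2),(ff()-b).round(2))
x,y=seat(-.006,-.003,.0155,.001,0,b,12,6)
L(x-.008,y,.0155);L(x-.008,y,.06)
# side push
bot.set_gripper(.42)
bot.goto(P(.055,-.09,.06),rv(0));L(.055,-.09,.0155,.08);b=ff()
x,y=seat(.055,-.078,.0155,0,.001,b,16,6)
L(x,y-.008,.0155);L(x,y-.02,.06)
print(bot.current_clock())
E
```

```text
[-0.38 -0.26  0.67] [ 0.5   1.12 -0.09]
seat 6 0.001 -0.003 [-7.7 -0.   4.9] t 11.825
seat 9 0.055 -0.06799999999999999 [-1.3 -6.2 -0.1] t 18.075
18.8583
```

```bash
python3 - <<'E'
from h import *
bot.set_gripper(.6)
bot.goto(P(-.014,0,.06),rv(np.pi/2));L(-.014,0,.0155,.08);b=ff()
x,y=seat(-.004,0,.0155,.001,0,b,12,8)
L(x-.012,y,.0155);L(x-.02,y,.1)
bot.set_gripper(.45)
# latch approach: tool y tangent to swing
a=-.135;K=lambda a:(.0005-.078*np.cos(a),.085-.078*np.sin(a))
kx,ky=K(a);print(kx,ky)
bot.goto(P(kx,ky,.13),rv(a+np.pi/2));print(bot.current_joints(),bot.current_clock())
c=bot.read_camera("top");cv2.imwrite("pics/t4.png",cv2.resize(c["pixels"][130:275,245:420],None,fx=4,fy=4,interpolation=2))
c=bot.read_camera("scene");cv2.imwrite("pics/s4.png",cv2.resize(c["pixels"][150:290,235:425],None,fx=4,fy=4,interpolation=2))
E
```

```text
seat 5 0.002 0 [-8.1 -2.2  6.3] t 23.2333
-0.07679030383395474 0.09549804425857317
[-6.01950078e-02  8.03626409e-02  1.85607526e+00 -4.62954749e-04
  1.20439392e+00 -1.28539922e+00] 25.275
```

View pics/s4.png

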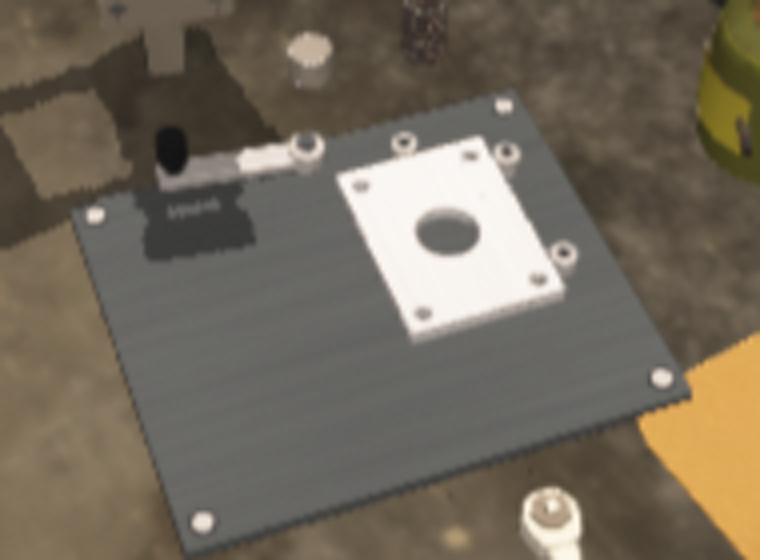

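View pics/t4.png

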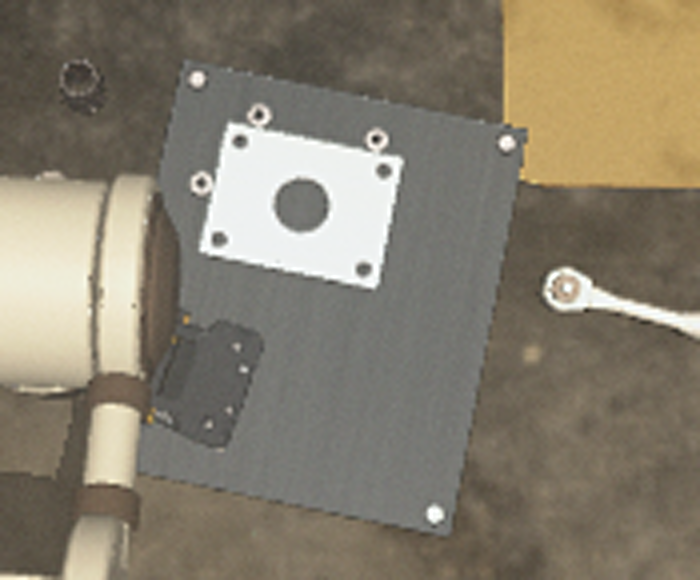

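Both views show the plate against both rear buttons (top crop px (259,115), (376,139)) and the side button (202,183), with the latch still open. Next I'll grip the knob and swing the latch.

```bash
python3 - <<'E'
from h import *
K=lambda a:(.0005-.078*np.cos(a),.085-.078*np.sin(a))
a=-.135
bot.goto(P(*K(a),.11),rv(a-np.pi/2));print(bot.current_joints().round(2) if hasattr(bot.current_joints(),'round') else bot.current_joints(),bot.current_clock())
L(*K(a),.029,.1);b=ff()
bot.set_gripper(0,12);print("grip",bot.current_opening()*92,bot.current_grip_force(),(ff()-b).round(1),bot.current_clock())
for a in np.linspace(-.135,1.54,10)[1:]:
    L(*K(a),.029,.08,rv(a-np.pi/2));print(round(a,2),(ff()-b).round(1),bot.current_clock())
    if np.hypot(*(ff()-b)[:2])>20: break
E
```

```text
[-0.06  0.11  1.87 -0.    1.16  1.86] 28.025
grip 17.383039456338157 12.000197649467736 [ 0.4 -1.1  3.8] 29.4667
0.05 [0.3 0.1 3.1] 29.8
0.24 [ 1.2 -0.4  4. ] 30.1333
0.42 [ 1.4 -0.1  3.6] 30.4667
0.61 [2.8 2.  4.4] 30.8
0.8 [3.1 3.  4.8] 31.1333
0.98 [3.8 4.2 5. ] 31.4667
1.17 [2.8 3.8 5.4] 31.8
1.35 [1.7 4.3 7.1] 32.1333
1.54 [1.3 4.4 7.5] 32.4667
```

```bash
python3 - <<'E'
from h import *
K=lambda a:(.0005-.078*np.cos(a),.085-.078*np.sin(a))
b=ff()
for a in np.arange(1.55,1.64,.01):
    L(*K(a),.029,.02,rv(a-np.pi/2));f=ff()-b;print(round(a,3),f.round(1))
    if f[0]<-10: break
bot.set_gripper(.42);x,y=K(a)
L(x,y,.10);L(x-.1,y,.2,.25);
bot.goto([.25,.35,.25],rv(np.pi/2));print(bot.current_clock())
for n,k in(("top",(245,130,420,275)),("scene",(235,150,425,290))):
    c=bot.read_camera(n);cv2.imwrite(f"pics/{n}5.png",cv2.resize(c["pixels"][k[1]:k[3],k[0]:k[2]],None,fx=4,fy=4,interpolation=2))
    if n=="top":
        k=(300,185,345,215);w=c["pixels"].max(2)[k[1]:k[3],k[0]:k[2]];
        r=plate(c,(290,155,350,203));print(r)
        q=np.array(r[0])/1e3-F[:2];cc,ss=np.cos(F[2]),np.sin(F[2]);print("plate",cc*q[0]+ss*q[1],-ss*q[0]+cc*q[1])
E
```

```text
1.55 [ 0.7  0.2 -0.4]
1.56 [ 0.   0.4 -0.7]
1.57 [-0.2 -0.5  0.2]
1.58 [-0.6 -0.   0.1]
1.59 [-4.3 -0.6  2.1]
1.6 [-6.4 -1.3  4.6]
1.61 [-7.5 -0.1  7. ]
1.62 [-10.7  -1.4   8.1]
37.9333
((615.107177734375, -24.138351440429688), (137.42478942871094, 123.51282501220703), 78.01287078857422)
plate 0.054581762515623494 0.007832863127199274
```

View pics/top5.png

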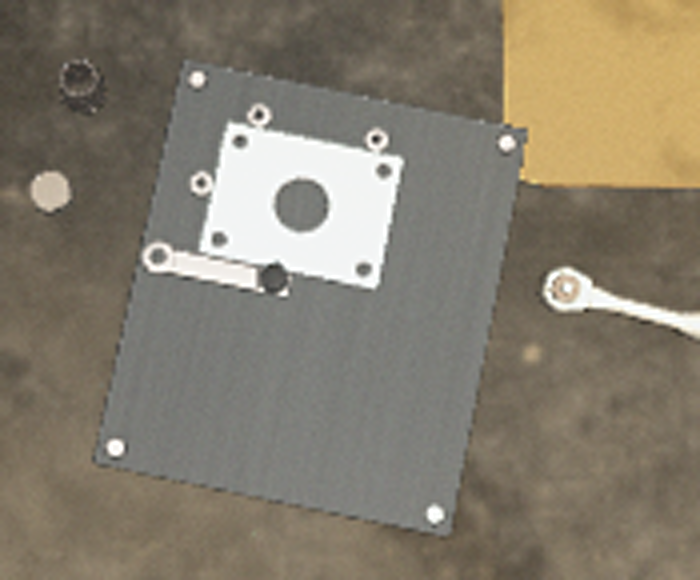

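View pics/scene5.png

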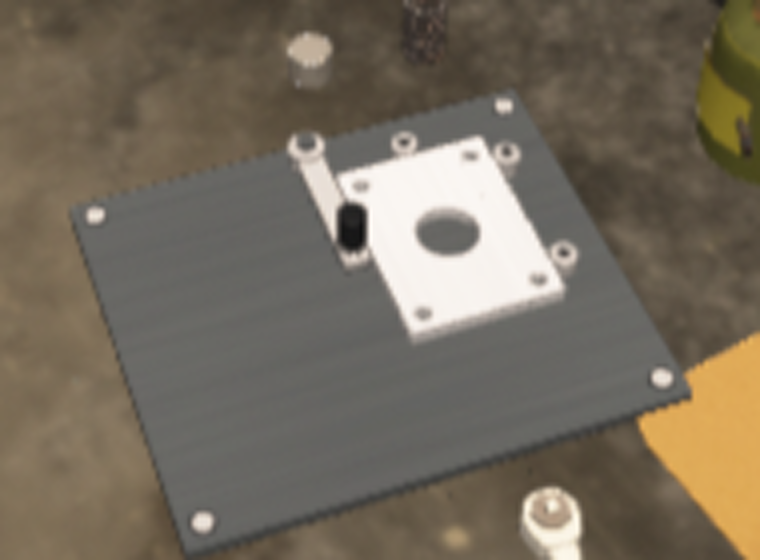

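The plate is square on its stops and the latch is closed along its near edge, with the knob at top crop px (272,278). The bystanders are where they were. One last numeric check on the port centre and knob, then I hand in.

```bash
python3 - <<'E'
from h import *
cc,ss=np.cos(F[2]),np.sin(F[2])
inv=lambda w:(lambda q:np.array([cc*q[0]+ss*q[1],-ss*q[0]+cc*q[1]]))(np.array(w)-F[:2])
c=bot.read_camera("top");g=c["pixels"].min(2)
def blob(k,m):
    N,L_,Q,C=cv2.connectedComponentsWithStats(m[k[1]:k[3],k[0]:k[2]].astype(np.uint8));i=1+np.argmax(Q[1:,4]);return C[i]+k[:2]
print("port",inv(ray(c,blob((310,171,332,192),g<130),.022)))
print("knob",inv(ray(c,blob((306,192,320,206),c["pixels"].max(2)<85),.052)),"want .0005 .007")
m=(g>130).astype(np.uint8)*255
def edge(x0,y0,x1,y1): # subpixel crossing along fixture line, z=.022
    s=np.linspace(0,1,200);v=[]
    for t in s:
        u=proj(c,P(x0+(x1-x0)*t,y0+(y1-y0)*t,.022));v.append(cv2.getRectSubPix(g,(1,1),tuple(map(float,u)))[0,0])
    v=np.array(v,float);i=np.argmax(v<150);return np.array([x0+(x1-x0)*s[i],y0+(y1-y0)*s[i]])*1e3
for x in(.025,.04,.07,.085): print("left",edge(x,.05,x,.07),"right",edge(x,-.05,x,-.07))
for y in(.02,0,-.02,-.052): print("far",edge(.085,y,.115,y))
E
```

```text
port [ 0.05548633 -0.00012369]
knob [-0.00027324  0.00878321] want .0005 .007
left [25. 50.] right [ 25.         -60.85427136]
left [40.         61.35678392] right [ 40.         -61.05527638]
left [70.         60.85427136] right [ 70.         -61.65829146]
left [85.         61.85929648] right [ 85.         -61.35678392]
far [101.4321608  20.       ]
far [101.4321608   0.       ]
far [101.88442211 -20.        ]
far [ 86.80904523 -52.        ]
```

The port centre is at (55.5, -0.1) mm against a nest of (55, 0). The edges agree to within a pixel, and the plate is square.

```bash
python3 -c "
from workcell import bot
print(bot.job_done(),bot.current_clock())"
```

```text
the job is handed in; nothing more can be done
the job is handed in; nothing more can be done
```

The job is handed in: the plate measured within about 0.5 mm of home and square against its three stops, the latch is swung to its end stop, the spring, bucket and ratchet look undisturbed in the camera views, and the clock read about 38 s of the 58 s limit.

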